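Set the carver's hone for stropping

ROBOT

A 6-joint arm with a two-finger parallel gripper is mounted at the origin on the work surface. World frame = base frame: x ahead of the robot, y to its left, z up, the work surface at z = 0. Lengths are in mm, angles in rad, forces in N, time in s.
With the tool pointing down it reaches from about 400 to 925 mm from the base axis. Payload 12.5 kg.
Tool frame: the origin (TCP) lies at the very end of the fingers, on their centre line; the grasp point (between the pads) lies 19 mm behind it; z points along the fingers, y is the line along which they close (so a half turn about z gives the same grasp; the last joint's range is limited). The gripper opens to 95 mm and grips with 3 to 60 N. Pads are 20 mm wide; open, the fingers measure 119 mm over their backs; the gripper's body (75 mm by 180 mm) begins 59 mm behind the grasp point.
Start: joints at [-1.294, 0.491, 1.559, -0, 1.092, -0.106], TCP at [233.473, -579.773, 214.661] pointing down, gripper open.
Joint ranges: [-3.1, 3.1], [-0.84, 2.19], [0.05, 2.79], [-1.13, 4.28], [0.06, 2.93], [-2.69, 2.69]. Speed limits (rad/s): [2.22, 2.22, 2.79, 3.14, 3.14, 3.14].

INTERFACE

Orientations are given as [roll, pitch, yaw] about the fixed x, y, z axes, in that order (R = Rz(yaw) Ry(pitch) Rx(roll)).
In Python, from cell import state, imaging, env, spot_in, mark_of gives the robot as it stands. The module is installed in compiled form; this text tells all that it offers.
- The arm moves only by the tool step_arm, never from a script. Its argument "increments" is a list of rows, each an object with "slide": the shift along the tool's x, y, z in m, a list of three; "roll": the turn about the tool's z in rad. A call has 1 to 5 rows; each row is the pose to reach, as a shift and turn from the pose commanded when the call began, along the tool's axes at that moment; what a row does not reach only later rows make up. A row lasts 1/8 s, in which the tool goes at most 62.5 mm and 10.7 degrees, less where a joint would pass 70% of its speed; a pose out of reach is approached as far as the arm can. A call with a gripper value outside its range is refused whole. "fingers" is the opening, from 0 (shut) to 1 (fully open), set as the call begins (left out, the last holds). The fingers move at their own pace and stop on an object; the grip force is fixed at half the most. Time passes only in rows, so rows that repeat a pose let the fingers close. It gives the time, the measured TCP pose, the force, the opening and the grip force at its end, in the units of the state.
- state(): the state, without advancing time (a new reading comes with each control period).
- imaging.read_camera(name): name is "side" or "top" or "wrist"; returns a dict with "color" (384x512x3 uint8, red, green, blue), "z_map" (384x512 float32, mm along the optical axis (not along the pixel's ray), 0 where there is no reading), "intrinsics" (3x3 intrinsics, pixels), "distortion" ([k1, k2, p1, p2, k3] as OpenCV has them; the pictures are not rectified), "camera_from_world" (4x4, takes a point from world to camera coordinates). Camera axes: x right, y up, looking along -z (the intrinsics and any distortion apply to the point x, -y, -z); pixel columns grow to the right and rows downward; lengths in mm; the calibration is good to about 2 mm. A picture is of the moment at which its call begins.
- env.job_done(): hands the job in; it is judged then, once.
Trained networks look in the newest picture that a camera, given by its name, has taken for a name from the list of things; names that differ only in an ending like _2 or _b are one class to them, and where a whole thing is asked for, a point or a joint stands for the part that bears it (a point fixed in the world has none). Each returns a list of dicts, best first, with "confidence" (0 to 1); they miss things now and then, are a little off and sometimes report something else, mostly with a low value. They report only what shows in the picture. A call takes as long as a camera call.
- spot_in(camera, target): "bbox" ([left, top, right, bottom] in pixels, round what is visible of it).
- mark_of(camera, target): "uv" ([column, row] in pixels: a listed point, or the origin of a listed thing).
The state is a dict: "t": time; "joints": joint angles; "qvel": joint speeds; "tau": joint torques, N m; "eef_pos": TCP position; "tcp_rot": TCP orientation; "ft_force": force on the tool from outside, world axes, zero at the start; "moment": the same for the moment, N m; "opening": opening from 0.0 (shut) to 1.0 (fully open); "grip_force": force on a finger pad.
Only numpy, scipy, OpenCV 4.12 (cv2) and the standard library are available. Lean on these libraries where they do the work, as an engineer would, in place of code of your own. Each camera call takes 0.05 s, during which the arm holds its last target. There are 200 camera calls.

TASK

Get the flat-disc hone ready for stropping a gouge: wind its speed knob all the way down, anticlockwise to the end stop, then press the reverse key fully down and let it up, and after that press the start key fully down and let it up. Leave the forward and stop keys alone, press neither reverse nor start before the speed is right down, and do not push aside the compound bar and slip stone lying on the machine or the gouge in front of it.

Things in the scene. Friction and masses are not known exactly. Their poses are not given: they have to be found in the camera images.
- hone: the hone: green steel box 360x360 mm, fixed, deck 115 mm above the bench. Origin: centre of its underside; x runs from the operator's front to the back, y to the operator's left. A 200 mm leather disc (top 141 mm up, axis at x +58 mm) fills the back, behind it a guard; across it at x +85 a support bar 200 mm up. Controls in a row along the front, on a 2 mm aluminium plate (top 117 mm up)
- knob_axis (a point): on the vertical axis of the speed knob, 138 mm above the bench, half-way up its grip; axes parallel to the hone's (does not turn). At x -122, y +105 mm of the hone, leftmost control. Black: round skirt 48 mm across (119 to 127 mm up), on it an upright bar 14 mm wide up to 151 mm, reaching 22 mm behind the axis and 27 mm ahead (last 7 mm a nose 7 mm wide). Free of obstacles for 50 mm round
- speed_knob (a joint): knob angle, rad: 0 at the anticlockwise end stop (minimum speed), growing clockwise seen from above, to 4.71. The nose (white line on top) points 2.356 - (this value) anticlockwise from the hone's +x: at minimum to the operator's near left, at a short black mark. About 0.04 N m of friction; stays where it is left. The bar can be pushed round beside either end, or pinched from above
- reverse_key (a joint): how far the reverse key is pressed, m: 0 up, 0.005 fully down; springs back. All four keys need about 1.5 N to start moving and 5 N to go fully down
- forward_key (a joint): how far the forward key is pressed, m, as above
- start_key (a joint): how far the start key is pressed, m, as above
- stop_key (a joint): how far the stop key is pressed, m, as above
- reverse_key_top (a point): centre of the top of the reverse key: black, square, 23 mm wide, top 127 mm above the bench, with a white chevron pointing left (away from the forward key, towards the knob). Its bezel is lower than the fully pressed key; at x -122, y +35 mm of the hone
- forward_key_top (a point): centre of the top of the forward key: the same square key with the chevron pointing right, 45 mm to the right of the reverse key (y -10 mm)
- start_key_top (a point): centre of the top of the start key: black, round, flat, 26 mm across, top 127 mm above the bench, at x -122, y -63 mm of the hone
- stop_key_top (a point): centre of the top of the stop key: black mushroom head, 40 mm across, top 139 mm above the bench, the rightmost control (y -122 mm)
- compound_bar: loose bar of honing compound, 70x30x22 mm, half wrapped in paper, lying on the hone's deck at its left edge; origin centre of its underside
- slip_stone: loose grey slip stone, 90x32x10 mm, lying on the hone's deck at its right edge; origin centre of its underside
- gouge_front: loose carving gouge, 243 mm long, 29 mm thick wooden handle, lying on the bench across the front of the hone; origin on the bench under the ferrule, x towards the blade

How it is judged (in metres and radians):
On the way, in this order (a step that is already met when the one before it is completed fails the run):
1. the speed knob is at its anticlockwise end stop (within 0.1 rad) (value of joint speed_knob below 0.1 rad), for 0.2 s.
2. the reverse key is pressed down (more than 3.5 of its 5 mm) (value of joint reverse_key above 0.0035 m and value of joint start_key below 0.001 m), for 0.05 s.
3. the reverse key is let up and then the start key is pressed down (more than 3.5 of its 5 mm) (value of joint start_key above 0.0035 m and value of joint reverse_key below 0.001 m), for 0.05 s.
At the end, for the whole second after the job is handed in: the speed knob rests within 0.1 rad of its anticlockwise end stop, all four keys are up (pressed less than 1 mm), and the compound bar, the slip stone and the gouge in front lie within 30 mm of where they were (value of joint speed_knob below 0.1 rad and value of joint each of reverse_key, forward_key, start_key, stop_key below 0.001 m and distance of each of compound_bar, slip_stone, gouge_front from where it was at the start of the episode below 0.03 m); the robot touches nothing.
It fails at once if the forward or the stop key is pressed (more than 2 mm) (value of joint any of forward_key, stop_key above 0.002 m).
It fails at once if the reverse or the start key is pressed (more than 2 mm) while the speed knob is away from its minimum (more than 0.2 rad) (value of joint speed_knob above 0.2 rad and value of joint any of reverse_key, start_key above 0.002 m).
It fails at once if the compound bar, the slip stone or the gouge in front is pushed more than 30 mm from its place (distance of any of compound_bar, slip_stone, gouge_front from where it was at the start of the episode above 0.03 m).
It also fails if it takes over 61 s, if anything falls off the work surface, if the arm or the gripper's body presses on something with over 40 N, if the wrist force passes 120 N, or if a joint passes its speed limit or range.

## Working session

There is one attempt and no reset: what is moved stays moved. The work goes in short steps, Python scripts to look and compute and a tool call to move; the robot and the scene stay as the last step left them, time stands still between calls to the robot, and variables do not carry over. Pictures are saved under pics/ and viewed, at most 10 in all, crops included, and the job is handed in when it is done.

Besides the shell and the picture viewer there is one more tool, called after ">>>" as name(argument=value, ...), one argument or row to a line, values as JSON. step_arm: Moves the arm, as the interface text tells. Its arguments: {"type":"object","properties":{"increments":{"type":"array"},"fingers":{"type":"number"}},"required":["increments"]}

```bash
mkdir -p pics
cat > h.py <<'E'
import numpy as np, cv2
from cell import state, imaging, env, spot_in, mark_of
def cam(n,save=None):
    c=imaging.read_camera(n)
    if save: cv2.imwrite('pics/'+save,c['color'][:,:,::-1])
    return c
def ray(c,uv):
    p=cv2.undistortPoints(np.array([[uv]],float),np.array(c['intrinsics'],float),np.array(c['distortion'],float))[0,0]
    T=np.linalg.inv(np.array(c['camera_from_world'],float))
    d=T[:3,:3]@np.array([p[0],-p[1],-1.]); return T[:3,3],d
def atz(c,uv,z):
    o,d=ray(c,uv); return o+d*(z-o[2])/d[2]
def proj(c,P):
    T=np.array(c['camera_from_world'],float); q=T[:3,:3]@np.array(P,float)+T[:3,3]
    return cv2.projectPoints(np.array([[q[0],-q[1],-q[2]]]),np.zeros(3),np.zeros(3),np.array(c['intrinsics'],float),np.array(c['distortion'],float))[0][0,0]
E
cat > a.py <<'E'
from h import *
H=dict(knob_axis=138,reverse_key_top=127,forward_key_top=127,start_key_top=127,stop_key_top=139,hone=0,compound_bar=115,slip_stone=115,gouge_front=0)
s=state(); print(s['t'],s['eef_pos'],s['tcp_rot'])
for n in ['top','side']:
    c=cam(n,n+'0.png')
    for k,z in H.items():
        for m in mark_of(n,k)[:2]:
            print(n,k,round(m['confidence'],2),np.round(m['uv']),np.round(atz(c,m['uv'],z)))
E
python3 a.py
```

```text
0.0 [ 233.38030003 -579.51857127  214.05401319] [-3.14046005e+00 -1.16549802e-04  3.82790493e-01]
top knob_axis 0.86 [205. 205.] [524. 124. 138.]
top reverse_key_top 0.45 [245. 211.] [513.  54. 127.]
top forward_key_top 0.52 [268. 211.] [513.  15. 127.]
top start_key_top 0.62 [299. 209.] [516. -42. 127.]
top stop_key_top 0.72 [335. 210.] [ 511. -102.  139.]
top hone 0.87 [267. 160.] [636.  13.   0.]
top compound_bar 0.62 [192. 138.] [652. 153. 115.]
top slip_stone 0.63 [344. 148.] [ 631. -130.  115.]
top gouge_front 0.62 [264. 277.] [390.  23.   0.]
side knob_axis 0.95 [273. 215.] [518. 120. 138.]
side reverse_key_top 0.5 [278. 176.] [515. -39. 127.]
side reverse_key_top 0.46 [274. 199.] [520.  48. 127.]
side forward_key_top 0.45 [273. 188.] [523.   7. 127.]
side forward_key_top 0.19 [326. 241.] [413. 177. 127.]
side start_key_top 0.46 [274. 178.] [522. -33. 127.]
side stop_key_top 0.47 [280. 158.] [ 512. -100.  139.]
side hone 0.97 [226. 232.] [630.  11.   0.]
side compound_bar 0.56 [204. 234.] [650. 163. 115.]
side slip_stone 0.66 [236. 159.] [ 621. -129.  115.]
side gouge_front 0.98 [329. 241.] [392.  26.   0.]
```

```bash
python3 -c "
import cv2
a=cv2.imread('pics/top0.png')[110:310,160:370]
cv2.imwrite('pics/t1.png',cv2.resize(a,(630,600),interpolation=cv2.INTER_CUBIC))"
```

```text
(no output)
```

View pics/t1.png

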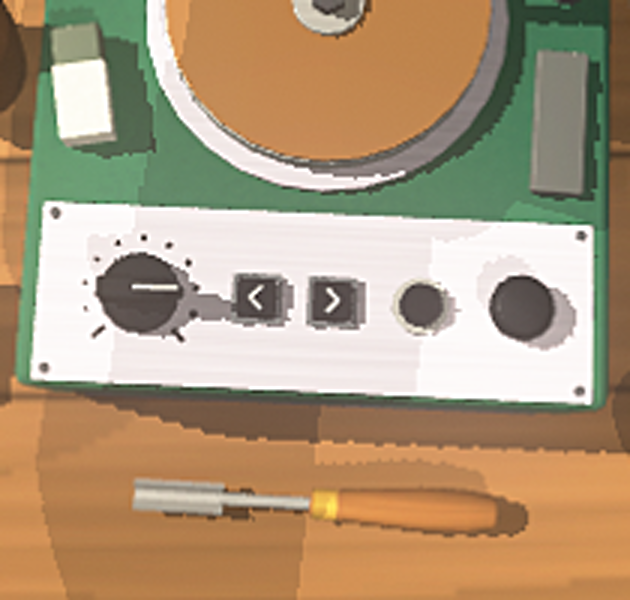

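The picture shows the nose line pointing right, away from the black mark at the near left. The knob value is therefore about 3.9 rad and needs two pinches. The key order is as listed, and the gouge lies in front of the hone.

>>> step_arm(
  increments=[
    {"slide": [0.06,-0.03,-0.006],"roll": -0.18},
    {"slide": [0.115,-0.058,-0.012],"roll": -0.36},
    {"slide": [0.17,-0.085,-0.02],"roll": -0.54},
    {"slide": [0.225,-0.112,-0.028],"roll": -0.72},
    {"slide": [0.28,-0.14,-0.036],"roll": -0.9},
  ],
)

```text
t: 1.62
eef_pos: [440.3, -345.7, 250.8]
tcp_rot: [3.141, 0.0, 1.289]
ft_force: [1.4, -0.8, -0.2]
opening: 1.003
grip_force: 0.0
```

```bash
cat >> h.py <<'E'
from scipy.spatial.transform import Rotation as Ro
def to(P,yaw,s=None):
    """tool-frame slide and roll from the measured pose to world P (mm), yaw"""
    s=s or state(); R=Ro.from_euler('xyz',s['tcp_rot']).as_matrix()
    d=R.T@(np.array(P)-s['eef_pos'])/1000
    print('pos',np.round(s['eef_pos'],1),'rot',np.round(s['tcp_rot'],3),'q6',round(s['joints'][5],2),'F',np.round(s['ft_force'],1),'t',s['t'])
    print('slide',np.round(d,4),'roll',round(-(yaw-s['tcp_rot'][2]),3))
E
python3 -c "
from h import *
to([520,105,260],1.53)
L=np.array([[-122,105],[-122,35],[-122,-10],[-122,-63],[-122,-122]]);W=np.array([[521,122],[516,51],[517,11],[519,-38],[511.5,-101]])
l=L-L.mean(0);w=W-W.mean(0);a=np.arctan2((l[:,0]*w[:,1]-l[:,1]*w[:,0]).sum(),(l*w).sum())
R=np.array([[np.cos(a),-np.sin(a)],[np.sin(a),np.cos(a)]]);print(a,W.mean(0)-R@L.mean(0),(L@R.T+W.mean(0)-R@L.mean(0)).round(1))"
```

```text
pos [ 440.3 -345.7  250.8] rot [3.141 0.    1.289] q6 -0.5 F [ 1.4 -0.8 -0.2] t 1.625
slide [ 0.4551 -0.049  -0.0094] roll -0.241
-0.031122086992510775 [639.18320882  16.19839151] [[ 520.5  124.9]
 [ 518.3   55. ]
 [ 516.9   10. ]
 [ 515.3  -43. ]
 [ 513.4 -101.9]]
```

>>> step_arm(
  increments=[
    {"slide": [0.06,-0.006,0],"roll": -0.05},
    {"slide": [0.12,-0.012,0],"roll": -0.1},
    {"slide": [0.18,-0.018,0],"roll": -0.15},
    {"slide": [0.24,-0.025,-0.005],"roll": -0.2},
    {"slide": [0.3,-0.032,-0.01],"roll": -0.24},
  ],
)

```text
t: 2.25
eef_pos: [493.8, -48.7, 260.7]
tcp_rot: [3.141, 0.0, 1.524]
ft_force: [-0.0, -0.1, -1.1]
opening: 1.001
grip_force: 0.0
```

```bash
python3 -c "
from h import *
to([520,90,260],1.53)"
```

```text
pos [493.8 -48.7 260.7] rot [3.141 0.    1.524] q6 -0.18 F [-0.  -0.1 -1.1] t 2.25
slide [0.1397 0.0197 0.0006] roll -0.006
```

>>> step_arm(
  increments=[
    {"slide": [0.05,0.007,0],"roll": 0},
    {"slide": [0.1,0.014,0],"roll": 0},
    {"slide": [0.14,0.02,0],"roll": 0},
    {"slide": [0.14,0.02,0],"roll": 0},
  ],
)

```text
t: 2.75
eef_pos: [520.5, 90.5, 260.2]
tcp_rot: [3.141, -0.0, 1.526]
ft_force: [-0.8, -0.6, -0.0]
opening: 0.998
grip_force: 0.0
```

```bash
cat > b.py <<'E'
from h import *
H=dict(knob_axis=138,reverse_key_top=127,forward_key_top=127,start_key_top=127,stop_key_top=139)
print(np.round(state()['joints'],3)); to([520,123,180],1.53)
c=cam('wrist','w1.png')
for k,z in H.items():
    for m in mark_of('wrist',k)[:2]:
        u=np.round(m['uv']).astype(int)
        T=np.array(c['camera_from_world']); zz=c['z_map'][min(u[1],383),min(u[0],511)]
        o,d=ray(c,m['uv']); print(k,round(m['confidence'],2),u,np.round(atz(c,m['uv'],z),1),'depth pt',np.round(o+d*zz,1))
E
python3 b.py
```

```text
[0.047 0.306 1.733 0.    1.102 0.092]
pos [520.5  90.5 260.2] rot [ 3.141 -0.     1.526] q6 0.09 F [-0.8 -0.6 -0. ] t 2.75
slide [ 0.0325 -0.002   0.0802] roll -0.004
knob_axis 0.73 [255 158] [520.1 121.6 138. ] depth pt [520.4 123.7 152.1]
reverse_key_top 0.65 [257 215] [519.1  53.  127. ] depth pt [519.2  53.5 128.4]
forward_key_top 0.66 [257 249] [516.4   9.6 127. ] depth pt [516.4  10.1 128. ]
start_key_top 0.52 [255 290] [511.4 -47.8 127. ] depth pt [511.5 -46.7 128.5]
```

View pics/w1.png

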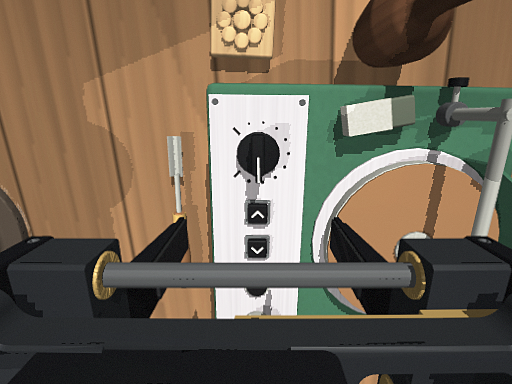

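The picture shows the knob at (258,157) with its white line pointing straight down the image, which is -y and along the tool's x axis. The pinch direction is therefore already right.

>>> step_arm(
  increments=[
    {"slide": [0.03,-0.002,0.04],"roll": 0},
    {"slide": [0.032,-0.002,0.08],"roll": 0},
    {"slide": [0.032,-0.002,0.1],"roll": 0},
    {"slide": [0.032,-0.002,0.115],"roll": 0},
    {"slide": [0.032,-0.002,0.127],"roll": 0},
  ],
  fingers=0.5,
)

```text
t: 3.68
eef_pos: [520.2, 119.9, 132.9]
tcp_rot: [3.141, 0.0, 1.522]
ft_force: [-0.1, 0.2, 0.7]
opening: 0.535
grip_force: 0.0
```

>>> step_arm(
  increments=[
    {"slide": [0,0,0],"roll": 0},
    {"slide": [0,0,0],"roll": 0},
    {"slide": [0,0,0],"roll": 0},
    {"slide": [0,0,0],"roll": 0},
    {"slide": [0,0,0],"roll": 0},
  ],
  fingers=0.05,
)

```text
t: 4.3
eef_pos: [520.8, 120.2, 133.8]
tcp_rot: [3.139, 0.0, 1.523]
ft_force: [4.5, -3.4, 1.7]
opening: 0.145
grip_force: 30.0
```

>>> step_arm(
  increments=[
    {"slide": [0.001,0,0],"roll": -0.17},
    {"slide": [0.002,0,0],"roll": -0.34},
    {"slide": [0.002,0,0],"roll": -0.51},
    {"slide": [0.002,0,0],"roll": -0.68},
    {"slide": [0.002,0,0],"roll": -0.85},
  ],
)

```text
t: 4.92
eef_pos: [524.4, 121.8, 133.9]
tcp_rot: [3.135, 0.007, 2.378]
ft_force: [21.8, -2.1, -11.7]
opening: 0.141
grip_force: 30.0
```

>>> step_arm(
  increments=[
    {"slide": [0,0,0],"roll": -0.17},
    {"slide": [0,0,0],"roll": -0.34},
    {"slide": [0,0,0],"roll": -0.51},
    {"slide": [0,0,0],"roll": -0.68},
    {"slide": [0,0,0],"roll": -0.85},
  ],
)

```text
t: 5.55
eef_pos: [525.6, 125.1, 134.0]
tcp_rot: [3.137, 0.014, -3.057]
ft_force: [27.1, 25.3, -15.9]
opening: 0.146
grip_force: 30.0
```

The compliant motion fits a circle centred at about (520.8, 125). The grip was 4.7 mm off along the bar. I'll open, lift, rewind half a turn and re-centre.

>>> step_arm(
  increments=[
    {"slide": [0,0,0],"roll": 0},
    {"slide": [0,0,0],"roll": 0},
    {"slide": [0,0.001,-0.01],"roll": 0},
    {"slide": [0,0.0026,-0.03],"roll": 0.1},
    {"slide": [0,0.0026,-0.03],"roll": 0.28},
  ],
  fingers=0.6,
)

```text
t: 6.18
eef_pos: [520.3, 125.0, 165.2]
tcp_rot: [3.141, 0.002, 2.938]
ft_force: [-0.1, -0.3, -1.1]
opening: 0.583
grip_force: 0.0
```

>>> step_arm(
  increments=[
    {"slide": [0,0,0],"roll": 0.18},
    {"slide": [0,0,0],"roll": 0.36},
    {"slide": [0,0,0],"roll": 0.54},
    {"slide": [0,0,0],"roll": 0.72},
    {"slide": [0,0,0],"roll": 0.9},
  ],
)

```text
t: 6.8
eef_pos: [519.7, 124.8, 164.0]
tcp_rot: [3.141, 0.0, 2.036]
ft_force: [-0.2, -0.1, -0.5]
opening: 0.603
grip_force: 0.0
```

>>> step_arm(
  increments=[
    {"slide": [0,0,0],"roll": 0.18},
    {"slide": [0,0,0],"roll": 0.36},
    {"slide": [0,0,0],"roll": 0.54},
    {"slide": [0,0,0],"roll": 0.72},
    {"slide": [0,0,0],"roll": 0.9},
  ],
)

```text
t: 7.42
eef_pos: [519.7, 124.8, 164.0]
tcp_rot: [3.141, -0.0, 1.136]
ft_force: [0.6, -0.1, -0.5]
opening: 0.601
grip_force: 0.0
```

>>> step_arm(
  increments=[
    {"slide": [0,0,0],"roll": 0.18},
    {"slide": [0,0,0],"roll": 0.36},
    {"slide": [0,0,0],"roll": 0.54},
    {"slide": [0,0,0],"roll": 0.72},
    {"slide": [0,0,0],"roll": 0.9},
  ],
)

```text
t: 8.05
eef_pos: [519.7, 124.8, 164.0]
tcp_rot: [3.141, -0.0, 0.236]
ft_force: [0.0, 0.4, 0.2]
opening: 0.601
grip_force: 0.0
```

Run:
```python
from h import *
to([521,125,133],0.085)
c=cam('top','t2.png'); 
for k in ['knob_axis']: print(mark_of('top',k)[:1])
a=c['color'][185:225,185:225,::-1]; cv2.imwrite('pics/t2.png',cv2.resize(a,(400,400),interpolation=cv2.INTER_CUBIC))
```

```text
pos [519.7 124.8 164. ] rot [ 3.141 -0.     0.236] q6 1.45 F [0.  0.4 0.2] t 8.05
slide [0.0013 0.0001 0.031 ] roll 0.151
[]
```

>>> step_arm(
  increments=[
    {"slide": [0.001,0,0.005],"roll": 0.15},
    {"slide": [0.001,0,0.02],"roll": 0.15},
    {"slide": [0.001,0,0.031],"roll": 0.15},
    {"slide": [0.001,0,0.031],"roll": 0.15},
  ],
)

```text
t: 8.65
eef_pos: [520.3, 125.1, 131.2]
tcp_rot: [3.141, 0.002, 0.095]
ft_force: [0.2, -0.1, -0.4]
opening: 0.603
grip_force: 0.0
```

>>> step_arm(
  increments=[
    {"slide": [0,0,0],"roll": 0},
    {"slide": [0,0,0],"roll": 0},
    {"slide": [0,0,0],"roll": 0},
    {"slide": [0,0,0],"roll": 0},
    {"slide": [0,0,0],"roll": 0},
  ],
  fingers=0.05,
)

```text
t: 9.28
eef_pos: [520.8, 125.1, 132.4]
tcp_rot: [3.141, -0.0, 0.093]
ft_force: [0.8, -2.2, 1.2]
opening: 0.145
grip_force: 30.0
```

>>> step_arm(
  increments=[
    {"slide": [0,0,0],"roll": -0.17},
    {"slide": [0,0,0],"roll": -0.34},
    {"slide": [0,0,0],"roll": -0.51},
    {"slide": [0,0,0],"roll": -0.68},
    {"slide": [0,0,0],"roll": -0.85},
  ],
)

```text
t: 9.9
eef_pos: [521.0, 124.9, 132.4]
tcp_rot: [3.141, 0.0, 0.948]
ft_force: [0.4, -2.4, 0.2]
opening: 0.144
grip_force: 30.0
```

>>> step_arm(
  increments=[
    {"slide": [0,0,0],"roll": -0.17},
    {"slide": [0,0,0],"roll": -0.34},
    {"slide": [0,0,0],"roll": -0.51},
    {"slide": [0,0,0],"roll": -0.68},
    {"slide": [0,0,0],"roll": -0.85},
  ],
)

```text
t: 10.52
eef_pos: [521.2, 124.9, 132.4]
tcp_rot: [3.141, 0.001, 1.798]
ft_force: [1.5, -2.4, -0.2]
opening: 0.148
grip_force: 30.0
```

>>> step_arm(
  increments=[
    {"slide": [0,0,0],"roll": -0.17},
    {"slide": [0,0,0],"roll": -0.34},
    {"slide": [0,0,0],"roll": -0.44},
    {"slide": [0,0,0],"roll": -0.48},
    {"slide": [0,0,0],"roll": -0.5},
  ],
)

```text
t: 11.15
eef_pos: [521.3, 125.0, 132.3]
tcp_rot: [3.141, 0.001, 2.293]
ft_force: [2.5, -1.6, -0.9]
opening: 0.145
grip_force: 30.0
```

```bash
python3 -c "
from h import *
s=state();print(s['moment'],s['joints'])"
```

```text
[-0.4373851  -0.77062594 -0.04878946] [ 1.12297781e-01  4.69107867e-01  1.86733638e+00 -5.52517106e-04
  8.04080555e-01 -6.09962845e-01]
```

Moment about z is only friction, so the stop isn't reached yet. I'll turn further in small steps.

>>> step_arm(
  increments=[
    {"slide": [0,0,0],"roll": -0.03},
    {"slide": [0,0,0],"roll": -0.05},
    {"slide": [0,0,0],"roll": -0.07},
    {"slide": [0,0,0],"roll": -0.07},
  ],
)

```text
t: 11.65
eef_pos: [521.2, 125.1, 132.4]
tcp_rot: [3.141, 0.001, 2.363]
ft_force: [4.1, -3.1, -1.0]
opening: 0.154
grip_force: 31.3
```

```bash
python3 -c "
from h import *
s=state();print(s['moment'],s['tcp_rot'])"
```

```text
[-0.5157393  -0.94227111 -0.86234212] [3.14091154e+00 5.12375249e-04 2.36261329e+00]
```

The moment about z jumped to -0.86 N m, so the knob is at its end stop. I'll release, lift and look.

>>> step_arm(
  increments=[
    {"slide": [0,0,0],"roll": 0},
    {"slide": [0,0,0],"roll": 0},
    {"slide": [0,0,-0.02],"roll": 0},
    {"slide": [0,0,-0.06],"roll": 0.1},
    {"slide": [0,0,-0.1],"roll": 0.28},
  ],
  fingers=0.6,
)

```text
t: 12.28
eef_pos: [520.2, 125.3, 233.1]
tcp_rot: [-3.14, -0.001, 2.079]
ft_force: [0.1, -0.2, 0.9]
opening: 0.585
grip_force: 0.0
```

>>> step_arm(
  increments=[
    {"slide": [0,0,0],"roll": 0.17},
    {"slide": [0,0,0],"roll": 0.34},
    {"slide": [0,0,0],"roll": 0.5},
    {"slide": [0,0,0],"roll": 0.5},
  ],
  fingers=0,
)

```text
t: 12.78
eef_pos: [520.4, 125.3, 232.2]
tcp_rot: [-3.141, 0.0, 1.584]
ft_force: [-0.2, -0.2, -0.0]
opening: 0.236
grip_force: 0.0
```

```bash
sed -i 's/w1.png/w2.png/; s/to(\[.*/to([519,55,140],1.53)/' b.py; python3 b.py
```

```text
[ 0.113  0.345  1.755 -0.     1.042  0.099]
pos [520.4 125.3 232.2] rot [-3.141  0.     1.584] q6 0.1 F [-0.2 -0.2 -0. ] t 12.775
slide [-0.0703 -0.0023  0.0922] roll 0.054
knob_axis 0.55 [258 194] [521.7 124.4 138. ] depth pt [521.7 128.1 150.9]
reverse_key_top 0.61 [254 253] [518.1  53.7 127. ] depth pt [518.1  54.3 128.1]
forward_key_top 0.71 [250 287] [513.7  10.6 127. ] depth pt [519.1 148.8 328. ]
```

View pics/w2.png

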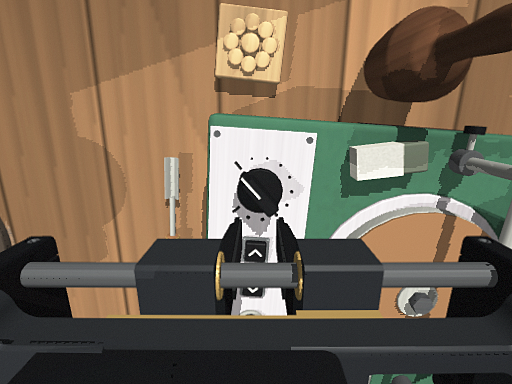

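The white line now points at the short black mark near (236,163), so the speed is at its minimum. The reverse key lies at (254,253), about (518.5, 54.5) mm.

>>> step_arm(
  increments=[
    {"slide": [-0.04,-0.001,0.0],"roll": 0},
    {"slide": [-0.07,-0.002,0.03],"roll": 0.05},
    {"slide": [-0.07,-0.002,0.07],"roll": 0.05},
    {"slide": [-0.07,-0.002,0.09],"roll": 0.05},
    {"slide": [-0.07,-0.002,0.09],"roll": 0.05},
  ],
  fingers=0,
)

```text
t: 13.7
eef_pos: [519.1, 55.1, 141.2]
tcp_rot: [-3.139, 0.0, 1.533]
ft_force: [0.0, -0.2, 1.1]
opening: 0.007
grip_force: 0.0
```

```bash
python3 -c "
from h import *
to([518.5,54.5,121],1.53)"
```

```text
pos [519.1  55.1 141.2] rot [-3.139  0.     1.533] q6 0.02 F [ 0.  -0.2  1.1] t 13.7
slide [-0.0006 -0.0005  0.0202] roll 0.003
```

>>> step_arm(
  increments=[
    {"slide": [0,0,0.01],"roll": 0},
    {"slide": [0,0,0.017],"roll": 0},
    {"slide": [0,0,0.02],"roll": 0},
    {"slide": [0,0,0.021],"roll": 0},
    {"slide": [0,0,0.021],"roll": 0},
  ],
)

```text
t: 14.32
eef_pos: [520.0, 55.3, 122.2]
tcp_rot: [3.14, 0.0, 1.533]
ft_force: [-2.0, 0.2, 9.7]
opening: 0.005
grip_force: 4.8
```

9.7 N is above the 5 N needed, so the reverse key is fully down. I'll let it up and go over to start.

>>> step_arm(
  increments=[
    {"slide": [0,0,-0.03],"roll": 0},
    {"slide": [0,0,-0.06],"roll": 0},
    {"slide": [-0.05,0,-0.06],"roll": 0},
    {"slide": [-0.098,-0.0006,-0.06],"roll": 0},
    {"slide": [-0.098,-0.0006,-0.06],"roll": 0},
  ],
)

```text
t: 14.95
eef_pos: [515.2, -45.1, 181.4]
tcp_rot: [3.141, 0.0, 1.53]
ft_force: [0.5, -0.3, 0.2]
opening: 0.004
grip_force: 0.0
```

Run:
```python
from h import *
to([515,-43,140],1.53)
c=cam('top'); print([ (k,[(round(m['confidence'],2),np.round(atz(c,m['uv'],z))) for m in mark_of('top',k)[:1]]) for k,z in [('reverse_key_top',127),('forward_key_top',127),('start_key_top',127),('stop_key_top',139)]])
c=cam('side','s2.png'); print([ (k,[(round(m['confidence'],2),np.round(atz(c,m['uv'],z))) for m in mark_of('side',k)[:2]]) for k,z in [('start_key_top',127),('stop_key_top',139)]])
u=proj(c,[515,-43,127]).astype(int);print(u)
a=c['color'][u[1]-60:u[1]+60,u[0]-80:u[0]+80,::-1]; cv2.imwrite('pics/s2.png',cv2.resize(a,(800,600),interpolation=cv2.INTER_CUBIC))
```

```text
pos [515.2 -45.1 181.4] rot [3.141 0.    1.53 ] q6 -0.17 F [ 0.5 -0.3  0.2] t 14.95
slide [ 0.0021 -0.0003  0.0414] roll -0.0
[('reverse_key_top', [(0.6, array([514.,  52., 127.]))]), ('forward_key_top', []), ('start_key_top', []), ('stop_key_top', [])]
[('start_key_top', [(0.64, array([512., -32., 127.]))]), ('stop_key_top', [(0.47, array([ 509., -112.,  139.]))])]
[277 175]
```

View pics/s2.png

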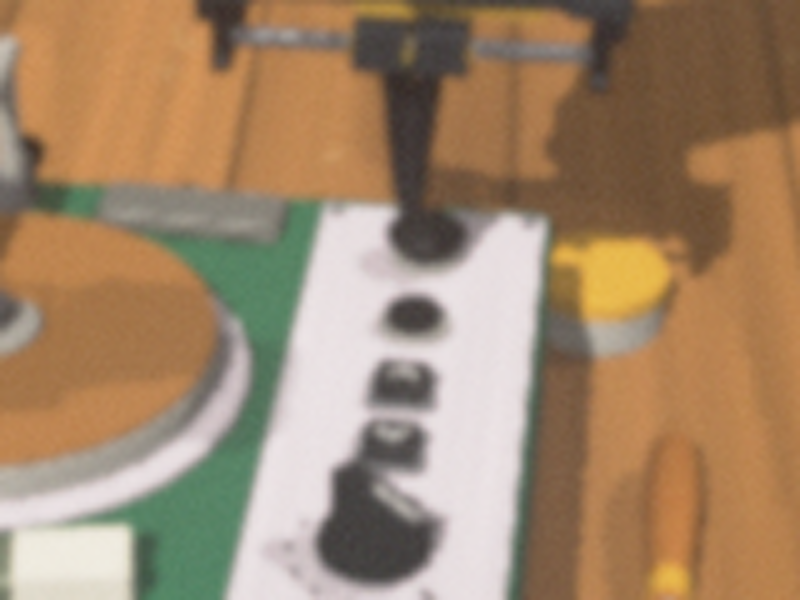

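Run:
```python
from h import *
c=cam('side')
for p,z in [((414,312),127),((404,378),127),((394,440),127),((428,232),139)]: print(atz(c,(197+p[0]/5-.4,115+p[1]/5-.4),z).round(1))
```

```text
[511.3 -37.2 127. ]
[513.5  15.7 127. ]
[515.7  61.9 127. ]
[507.2 -87.6 139. ]
```

The side picture shows the start key free just in front of the closed fingertips. After removing the bias seen on the other keys it sits at about (514.7, -43), which agrees with the hone fit.

>>> step_arm(
  increments=[
    {"slide": [0.002,0,0.025],"roll": 0},
    {"slide": [0.002,0,0.045],"roll": 0},
    {"slide": [0.002,0,0.056],"roll": 0},
    {"slide": [0.002,0,0.061],"roll": 0},
    {"slide": [0.002,0,0.061],"roll": 0},
  ],
)

```text
t: 16.02
eef_pos: [515.2, -40.4, 122.0]
tcp_rot: [3.141, -0.0, 1.533]
ft_force: [-7.9, 3.3, 20.5]
opening: 0.002
grip_force: 9.9
```

>>> step_arm(
  increments=[
    {"slide": [0,0,0],"roll": 0},
    {"slide": [0,0,-0.03],"roll": 0},
    {"slide": [0,0,-0.08],"roll": 0},
    {"slide": [0,0,-0.12],"roll": 0},
    {"slide": [0,0,-0.12],"roll": 0},
  ],
)

```text
t: 16.65
eef_pos: [516.5, -40.8, 243.4]
tcp_rot: [3.135, 0.001, 1.533]
ft_force: [0.5, 0.5, -0.2]
opening: 0.004
grip_force: 0.0
```

Run:
```python
from h import *
c=cam('wrist','w3.png'); to([515,-43,140],1.53)
for k,z in dict(start_key_top=127,reverse_key_top=127,knob_axis=138).items():
    print(k,[(round(m['confidence'],2),np.round(atz(c,m['uv'],z))) for m in mark_of('wrist',k)[:1]])
```

```text
pos [515.7 -40.7 241.4] rot [3.139e+00 1.000e-03 1.533e+00] q6 -0.17 F [-1.   0.1 -0.5] t 16.7
slide [-0.0023 -0.0009  0.1014] roll 0.003
start_key_top [(0.79, array([513., -43., 127.]))]
reverse_key_top [(0.81, array([519.,  58., 127.]))]
knob_axis [(0.88, array([520., 124., 138.]))]
```

View pics/w3.png

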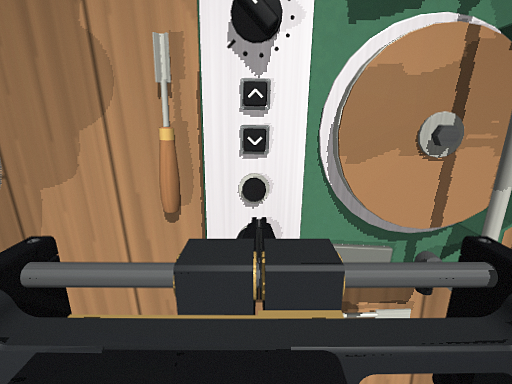

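The start key at (254,188) and the reverse key at (255,95) are up. The gouge and the parts on the deck in view are undisturbed, and the start key's measured place (513, -43) matches where I pressed.

```bash
python3 -c "
from cell import env
print(env.job_done())"
```

```text
the job is handed in; nothing more can be done
None
```

The speed knob is wound down to its anticlockwise end stop, and reverse then start were each pressed fully down and let up. I handed the job in; no verdict came back. The forward and stop keys were left alone, and nothing I could see had moved, though I did not look at the compound bar again after pressing the keys.

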